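# Prime the hand lubricator

### The job

Prime the hand lubricator that is screwed to the bench: with the fingertips, push its broad plunger right down and let it come right up again, over and over, until the indicator pin stands fully out of its block. Do not grip the plunger, do not touch the indicator pin, and leave the spool, the tin and the wax beside it where they are. Finish with the plunger let up and the pin fully out.

Things in the scene. Friction and masses are not known exactly. Their poses are not given: they have to be found in the camera images.
- lubricator: Hand lubricator fixed to the bench: steel plate 130 (x) x 190 (y) x 10 mm. Origin: middle of its underside; z up. On it (frame in mm): grey pump tower 52 across, 112 high, at x 25, y 50, black plunger on top; grey reservoir 66 across, 106 high, with small fixed ribbed cap (not to be pressed), at x 28, y -52; aluminium indicator block 42 x 42, 80 high, at x -35, y -12, pin in its top.
- plunger_top (a point): Middle of the flat top of the plunger, a black mushroom head 44 mm across (flat part 38 mm) on a 16 mm steel rod. 165 mm above the bench when up, 135 mm when fully down; moves with the plunger. z up.
- pump_stroke (a joint): How far the plunger is down: 0 = up (a spring returns it), 0.030 m = hard stop. Pushing takes about 3 N at the top, 10 N near the bottom. A ratchet inside counts a stroke only if it goes down at least 25 mm and the plunger then comes up to within 2 mm of the top; short strokes may do nothing.
- pin_out (a joint): How far the indicator pin is out, m: 0 = in; it starts between 0 and 0.018. Each full stroke lifts it about 8 mm (the first 7 to 15 mm); it stays put between strokes. Fully out: above 0.036 (about 0.040 after a stroke to the stop); 3 to 5 strokes in all; more change nothing.
- pin_tip (a point): Top of the indicator pin: steel, 11 mm thick, 15 mm button head, in the top of the aluminium block. It is 9 mm above the block's bush (89 mm above the bench) when in, at least 45 mm above it (125 mm above the bench) when fully out; a dark groove round its foot then shows above the bush. z up. Not to be touched.
- indicator_pin: The indicator pin itself (see pin_tip). Origin on its axis, 9 mm below its top.
- thread_spool: Black thread spool standing upright, 44 mm across, 62 mm high, loose, beside the lubricator; leave it. Origin: underside.
- rivet_tin: Flat round green tin, 65 mm across, 30 mm high, loose, beside the lubricator; leave it. Origin: middle of the underside.
- beeswax: Small yellow-brown block of wax 32 x 46 x 18 mm, loose, beside the lubricator; leave it. Origin: middle of the underside.
Not all that is in view belongs to the job. Of the things that look like the lubricator, the larger one is meant.

How it is judged (in metres and radians):
On the way:
1. pumping has brought the pin more than halfway out (value of joint pin_out above 0.021 m), for 0.1 s.
At the end, for the whole second after the job is handed in: The indicator pin is out by more than 36 mm, the plunger is up (within 3 mm of its top), and the spool, tin and wax stand within 15 mm of where they were (value of joint pin_out above 0.036 m and value of joint pump_stroke below 0.003 m and distance of each of thread_spool, rivet_tin, beeswax from where it was at the start of the episode below 0.015 m); the robot touches nothing.
It fails at once if the indicator pin is touched (more than 1 N) by the robot (contact force between the arm and indicator_pin above 1 N).
It fails at once if the indicator pin is touched (more than 1 N) by the fingers (contact force between the fingers and indicator_pin above 1 N).
It fails at once if the fingers are put round the plunger head to grip it (the point between the pads comes down to the top of the head) (horizontal distance between the grasp point and plunger_top below 0.03 m and z of the grasp point in the frame of plunger_top below 0.003 m).
It fails at once if the spool, the tin or the wax is lifted or shoved more than 15 mm (distance of any of thread_spool, rivet_tin, beeswax from where it was at the start of the episode above 0.015 m).
It also fails if it takes over 45 s, if anything falls off the work surface, if the arm or the gripper's body presses on something with over 40 N, if the wrist force passes 120 N, or if a joint passes its speed limit or range.

### The arm

A 6-joint arm with a two-finger parallel gripper is mounted at the origin on a cart in front of the work surface, level with it; the furniture and walls round the work are solid. World frame = base frame: x ahead of the robot, y to its left, z up, the work surface at z = 0. Lengths are in mm, angles in degrees, forces in N, time in s.
With the tool pointing down it reaches from about 300 to 850 mm from the base axis. Payload 4.2 kg.
Tool frame: the origin (TCP) lies between the finger pads; the fingertips stand 22 mm ahead of it and the grasp point (between the pads) lies 3 mm ahead of it (env.finger_overhang is the distance from the TCP to the fingertips, in mm); z points along the fingers, y is the line along which they close (so a half turn about z gives the same grasp; the last joint's range is limited). The gripper opens to 91 mm and grips with 3 to 60 N. Pads are 32 mm wide; open, the fingers measure 118 mm over their backs; the gripper's body (76 mm by 178 mm) begins 60 mm behind the grasp point.
Start: joints at [-76.031, 18.312, 89.639, -0, 72.044, -1.146], TCP at [149.935, -555.125, 200.876] pointing down, gripper open.
Joint ranges: [-177.97, 177.97], [-48.28, 115.42], [12.27, 149.76], [-77.06, 257.06], [2.81, 150.46], [-146.56, 146.56]. Speed limits (degrees/s): [147.25, 147.25, 180, 180, 180, 180].

### API

Orientations are given as [roll, pitch, yaw] about the fixed x, y, z axes, in that order (R = Rz(yaw) Ry(pitch) Rx(roll)).
In Python, from workcell import state, cams, ticket, look_for, outline_of, env gives the robot as it stands.
- The arm moves only by the tool servo_tool, never from a script. Its argument "steps" is a list of rows, each a list of 3 entries, a list of its own where there are three numbers: the closure in counts, from 0 (fully open) to 255 (shut), then the shift along the tool's x, y, z in mm, then the turn, a rotation vector about the tool's x, y, z in rad. A call has exactly 10 rows; each row shifts and turns the commanded pose from where the row before left it, along the tool's axes as they then stand; what a row does not reach is not made up. A row lasts 1/10 s, in which the tool goes at most 50 mm and 8.59 degrees, less where a joint would pass 70% of its speed; a pose out of reach is approached as far as the arm can. A call with a gripper value outside its range is refused whole. The fingers move at their own pace and stop on an object; "squeeze" is the grip in N (left out, the last holds). Time passes only in rows, so rows that do not move let the fingers close, or fill a call up. It gives the time, the measured TCP pose, the force, the opening and the grip force at its end, in the units of the state.
- state(): the state, without advancing time (a new reading comes with each control period).
- cams.grab_frame(name): name is "scene" or "top" or "wrist"; returns a dict with "color" (480x640x3 uint8, red, green, blue), "z_map" (480x640 float32, mm along the optical axis (not along the pixel's ray), 0 where there is no reading), "fovy" (degrees; the focal length in pixels is half the picture's height over the tangent of half this angle, whatever the lens; pixels are square), "cx", "cy" (the principal point, pixels), "eye" and "rotation" of the camera in the world; the wrist camera has in their place "tool_from_camera" (4x4, takes a point from camera to tool coordinates, whose origin is the TCP and whose axes are the flange's). Camera axes: x right, y up, looking along -z (the intrinsics and any distortion apply to the point x, -y, -z); pixel columns grow to the right and rows downward; lengths in mm; the calibration is good to about 2 mm. A picture is of the moment at which its call begins: read the wrist's pose just before it.
- ticket.job_done(): hands the job in; it is judged then, once.
Trained networks look in a picture, given as the dict that the camera call returned (one of the last four; its "shot" number tells which), for a name from the list of things; names that differ only in an ending like _2 or _b are one class to them, and where a whole thing is asked for, a point or a joint stands for the part that bears it (a point fixed in the world has none). Each returns a list of dicts, best first, with "confidence" (0 to 1); they miss things now and then, are a little off and sometimes report something else, mostly with a low value. They report only what shows in the picture. A call takes as long as a camera call. They do not tell look-alikes from the thing itself.
- look_for(picture, thing): "at" ([column, row] in pixels, amid what is visible of it).
- outline_of(picture, thing): "pixels" (480x640 bool, what is visible of it) and "at" ([column, row] in pixels, amid what is visible of it).
The state is a dict: "time_s": time; "qpos": joint angles; "qvel": joint speeds; "effort": joint torques, N m; "ee_pos": TCP position; "ee_rot": TCP orientation; "force": force on the tool from outside, world axes, zero at the start; "torque": the same for the moment, N m; "gripper_width": finger opening in mm; "gripper_force": force on a finger pad.
Only numpy, scipy, OpenCV 4.12 (cv2) and the standard library are available. Lean on these libraries where they do the work, as an engineer would, in place of code of your own. Each camera call takes 0.05 s, during which the arm holds its last target. There are 200 camera calls.

## Working session

There is one attempt and no reset: what is moved stays moved. The work goes in short steps, Python scripts to look and compute and a tool call to move; the robot and the scene stay as the last step left them, time stands still between calls to the robot, and variables do not carry over. Pictures are saved under pics/ and viewed, at most 10 in all, crops included, and the job is handed in when it is done.

Besides the shell and the picture viewer there is one more tool, called after "Request:" by a JSON object that holds its "method" and its "body". servo_tool: Moves the arm, as the interface text tells. Its arguments: {"type":"object","properties":{"steps":{"type":"array","items":{"type":"array"}},"squeeze":{"type":"number"}},"required":["steps"]}

```bash
mkdir -p pics; cat > h.py <<'E'
import numpy as np, cv2
from workcell import state, cams, ticket, look_for, outline_of, env
from scipy.spatial.transform import Rotation as R
def cloud(p, st=None):
    f=240/np.tan(np.radians(p["fovy"])/2); z=p["z_map"]
    v,u=np.mgrid[0:480,0:640]
    P=np.stack([(u-p["cx"])/f*z,-(v-p["cy"])/f*z,-z],-1)
    if "eye" in p: return P@np.array(p["rotation"]).reshape(3,3).T+np.array(p["eye"])
    T=np.array(p["tool_from_camera"]); P=P@T[:3,:3].T+T[:3,3]
    return P@R.from_euler("xyz",st["ee_rot"],degrees=True).as_matrix().T+np.array(st["ee_pos"])
E
python3 - <<'E'
from h import *
print(state())
ims=[]
for n in ("scene","top"):
    p=cams.grab_frame(n); ims.append(p["color"]); C=cloud(p); print(n,[k for k in p])
    for t in ("lubricator","plunger_top","pin_tip","thread_spool","rivet_tin","beeswax"):
        for o in outline_of(p,t)[:3]:
            m=o["pixels"]&(p["z_map"]>0)
            Q=C[m]
            if len(Q): print(t,round(o["confidence"],2),np.round(o["at"]),m.sum(),"med",np.round(np.median(Q,0)),"zmax",np.round(np.percentile(Q[:,2],97)))
    cv2.imwrite(f"pics/{n}0.png",p["color"][:,:,::-1])
E
```

```text
{'time_s': 0.0, 'qpos': array([-7.60304182e+01,  1.83502986e+01,  8.97072017e+01, -9.25410845e-04,
        7.20430762e+01, -1.14590781e+00]), 'qvel': array([ 0.0009189 ,  0.06545849,  0.02779593, -0.00952087,  0.00481705,
        0.02436591]), 'effort': array([-1.88989805e-03, -4.12464094e+01, -2.31975621e+01,  7.25667877e-02,
        4.55107936e-02, -1.45874487e-04]), 'ee_pos': array([ 149.80698961, -554.58958549,  200.02836595]), 'ee_rot': array([-1.79899426e+02, -1.13172574e-03,  1.51157747e+01]), 'force': array([ 0.41236799, -0.4869863 ,  0.60093412]), 'torque': array([-1.97943008e-02, -9.05964618e-03,  9.74239234e-05]), 'gripper_force': 0.0, 'gripper_width': 91.49597186014233}Traceback (most recent call last):
  File "<stdin>", line 5, in <module>
  File "h.py", line 8, in cloud
    if "eye" in p: return P@np.array(p["rotation"]).reshape(3,3).T+np.array(p["eye"])
                            ~~~~~~~~~~~~~~~~~~~~~~~~~~~~~~~^^^^^
ValueError: cannot reshape array of size 3 into shape (3,3)
```

```bash
sed -i 's/np.array(p\["rotation"\]).reshape(3,3).T/R.from_euler("xyz",p["rotation"],degrees=True).as_matrix().T/' h.py
python3 - <<'E'
from h import *
for n in ("scene","top"):
    p=cams.grab_frame(n); C=cloud(p); print(n,p["rotation"],p["eye"],p["fovy"],[k for k in p])
    for t in ("lubricator","plunger_top","pin_tip","thread_spool","rivet_tin","beeswax"):
        for o in outline_of(p,t)[:3]:
            m=o["pixels"]&(p["z_map"]>0)
            Q=C[m]
            if len(Q): print(t,round(o["confidence"],2),np.round(o["at"]),m.sum(),"med",np.round(np.median(Q,0)),"zmax",np.round(np.percentile(Q[:,2],97)))
    cv2.imwrite(f"pics/{n}0.png",p["color"][:,:,::-1])
E
```

```text
scene [ 48.37582287   1.1443813  -25.35367484] [ 297.77013058 -688.08407051  750.14432848] 44.49243762801595 ['color', 'z_map', 'fovy', 'cx', 'cy', 'eye', 'rotation', 'shot']
lubricator 0.81 [377. 203.] 3326 med [794.  61.  33.] zmax 120.0
lubricator 0.61 [296. 259.] 7535 med [589. -30.  46.] zmax 164.0
plunger_top 0.61 [290. 183.] 490 med [599.  54. 163.] zmax 167.0
plunger_top 0.47 [378. 152.] 259 med [809. 120. 119.] zmax 124.0
thread_spool 0.62 [264. 197.] 641 med [595. 170.  45.] zmax 64.0
rivet_tin 0.8 [230. 285.] 1131 med [458.  -3.  28.] zmax 31.0
beeswax 0.86 [353. 330.] 606 med [ 595. -170.   17.] zmax 20.0
top [  8.67341012  -0.57593194 -90.44308305] [452.55740374 -37.22640953 982.23581843] 52.81827550833766 ['color', 'z_map', 'fovy', 'cx', 'cy', 'eye', 'rotation', 'shot']
lubricator 0.84 [302. 254.] 6089 med [582.   7.  16.] zmax 166.0
lubricator 0.59 [265. 155.] 3480 med [792.  85.  18.] zmax 123.0
plunger_top 0.66 [267. 237.] 502 med [601.  60. 166.] zmax 168.0
plunger_top 0.58 [235. 132.] 238 med [808. 123. 122.] zmax 125.0
plunger_top 0.17 [389. 251.] 356 med [ 596. -163.   19.] zmax 22.0
pin_tip 0.39 [309. 266.] 42 med [551. -10.  99.] zmax 102.0
thread_spool 0.86 [208. 250.] 542 med [596. 181.  62.] zmax 66.0
rivet_tin 0.65 [303. 322.] 827 med [460.  10.  30.] zmax 33.0
beeswax 0.56 [387. 248.] 291 med [ 596. -163.   19.] zmax 23.0
```

View pics/scene0.png

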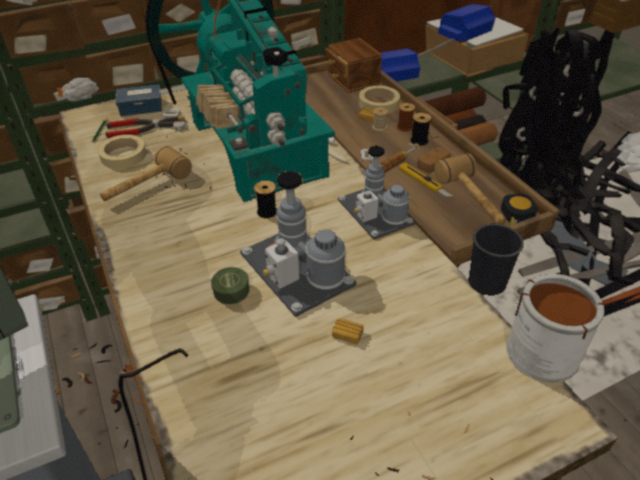

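View pics/top0.png

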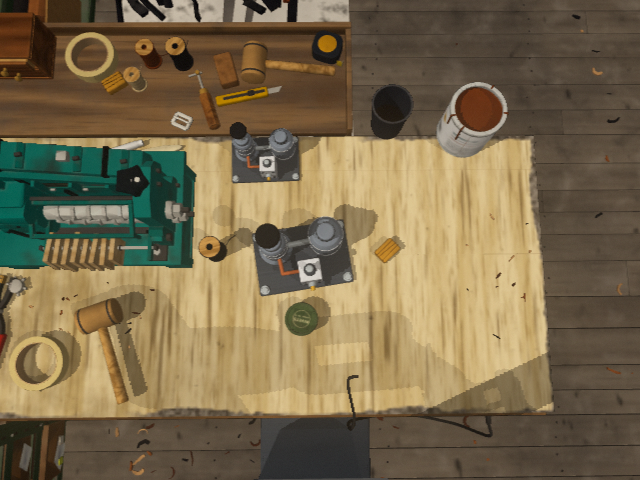

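The larger lubricator is the near one: its plunger sits at about (267,237) in the top view and its pin at (309,266). The look-alike is behind it at (265,155). The machine on the left and the bent black rod at the front edge could get in the way, so I'll check their heights.

```bash
python3 - <<'E'
from h import *
st=state(); P=[]
for n in ("scene","top"):
    p=cams.grab_frame(n); C=cloud(p)[p["z_map"]>0]; P.append(C)
    # plunger disc
    m=(abs(C[:,0]-600)<35)&(abs(C[:,1]-57)<35)&(abs(C[:,2]-165)<5); Q=C[m]; print(n,"plunger bbox",Q.min(0).round(),Q.max(0).round(),Q.mean(0).round(1))
A=np.vstack(P)
for y0 in range(-550,300,50):
    print(y0,[int(A[(A[:,1]>=y0)&(A[:,1]<y0+50)&(A[:,0]>=x0)&(A[:,0]<x0+50)][:,2].max(initial=-999)) for x0 in range(100,800,50)])
E
```

```text
scene plunger bbox [580.  38. 160.] [622.  81. 168.] [600.4  56.9 164.2]
top plunger bbox [580.  41. 160.] [623.  83. 169.] [600.5  61.3 165.4]
-550 [-761, -999, -999, -999, -999, -999, -999, -999, -999, -999, -999, -999, -999, -999]
-500 [-769, -999, -999, 5, 5, 5, 7, 6, 5, 5, 6, 5, 5, 6]
-450 [-770, -207, -208, 5, 6, 6, 5, 7, 7, 6, 7, 5, 5, 6]
-400 [-771, -284, -999, 5, 5, 7, 7, 6, 6, 6, 7, 6, 6, 122]
-350 [-768, -337, -355, 6, 6, 8, 7, 5, 6, 7, 6, 6, 5, 126]
-300 [-767, -364, -355, 5, 6, 5, 6, 6, 7, 6, 6, 6, 5, 6]
-250 [-768, -999, -999, 5, 6, 6, 8, 6, 6, 6, 6, 5, 6, 6]
-200 [3, -2, -999, 5, 6, 6, 7, 6, 6, 23, 22, 6, 6, 6]
-150 [6, 0, -143, 5, 17, 17, 5, 6, 5, 24, 18, 6, 6, 7]
-100 [204, 257, 8, 14, 20, 18, 6, 6, 21, 90, 108, 19, 6, 6]
-50 [188, 202, -999, 6, 7, 6, 33, 34, 101, 100, 111, 84, 6, 7]
0 [15, 0, -999, 6, 8, 5, 35, 33, 80, 168, 168, 9, 12, 68]
50 [14, -3, -999, 5, 5, 6, 5, 7, 19, 168, 169, 5, 53, 69]
100 [3, 0, -999, 6, 5, 6, 5, 6, 5, 12, 15, 6, 16, 125]
150 [2, -5, -770, 5, 5, 5, 6, 6, 6, 67, 184, 5, 11, 11]
200 [-759, -770, -771, 6, 7, 5, 6, 6, 6, 188, 306, 307, 258, 124]
250 [-770, -767, -770, 5, 5, 6, 6, 6, 5, 203, 305, 306, 273, 124]
```

Request:
{"method": "servo_tool", "body": {"steps": [[255,[20,-16,-8],[0,0,0]],[255,[30,-24,-8],[0,0,0]],[255,[30,-24,-8],[0,0,0]],[255,[30,-24,-8],[0,0,0]],[255,[30,-24,-8],[0,0,0]],[255,[30,-24,0],[0,0,0]],[255,[30,-24,0],[0,0,0]],[255,[30,-24,0],[0,0,0]],[255,[30,-24,0],[0,0,0]],[255,[30,-24,0],[0,0,0]]], "squeeze": 5}}

```text
time_s: 1.85
ee_pos: [370.1, -254.2, 241.1]
ee_rot: [180.0, -0.0, 15.1]
force: [0.4, 0.5, -0.4]
gripper_width: 14.0
gripper_force: 0.0
```

Request:
{"method": "servo_tool", "body": {"steps": [[255,[35,-28,0],[0,0,0]],[255,[35,-28,0],[0,0,0]],[255,[35,-28,0],[0,0,0]],[255,[35,-28,0],[0,0,0]],[255,[35,-28,0],[0,0,0]],[255,[35,-28,0],[0,0,0]],[255,[35,-28,0],[0,0,0]],[255,[20,-16,0],[0,0,0]],[255,[5,-4,0],[0,0,0]],[255,[0,0,0],[0,0,0]]]}}

```text
time_s: 2.85
ee_pos: [573.8, 23.8, 240.4]
ee_rot: [180.0, 0.1, 15.2]
force: [0.2, -0.4, -1.1]
gripper_width: 1.0
gripper_force: 0.0
```

```bash
python3 - <<'E'
from h import *
st=state(); p=cams.grab_frame("wrist"); C=cloud(p,st); print(env.finger_overhang, st["ee_pos"])
for t in ("plunger_top","pin_tip"):
    for o in outline_of(p,t)[:2]:
        m=o["pixels"]&(p["z_map"]>0); Q=C[m]; print(t,o["confidence"],np.round(o["at"]),np.median(Q,0).round(1),Q.max(0).round())
        if t=="plunger_top":
            T=Q[abs(Q[:,2]-165)<4]
            if len(T)>5:(c,r)=cv2.minEnclosingCircle(T[:,:2].astype(np.float32)); print("circle",c,r,np.median(T[:,2]))
cv2.imwrite("pics/w1.png",p["color"][:,:,::-1])
E
```

```text
22.0 [573.76926878  23.79648708 240.43330731]
plunger_top 0.95 [281. 187.] [602.7  61.1 164.9] [623. 109. 167.]
circle (601.9073486328125, 61.426673889160156) 21.65941619873047 164.91778173707056
pin_tip 0.72 [349. 254.] [553.   -7.9  97.4] [593.  20. 263.]
```

View pics/w1.png

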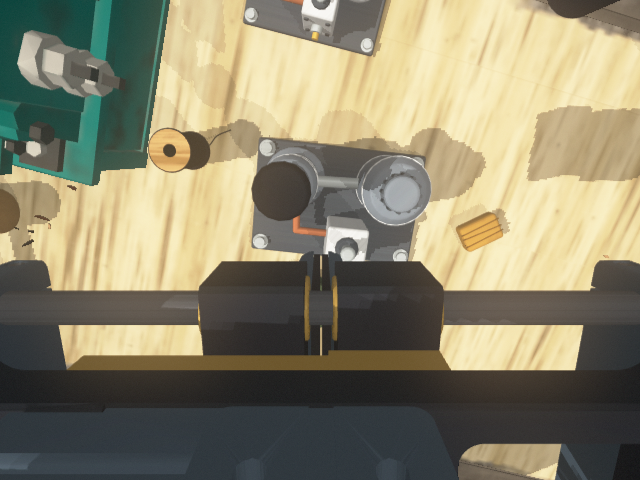

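The wrist view shows the black plunger head at (281,187), the pin at (349,250), and nothing close to the closed fingers. The plunger is at about (602, 61, 165) mm. I'll move over it and do one gentle stroke.

Request:
{"method": "servo_tool", "body": {"steps": [[255,[19,-14,0],[0,0,0]],[255,[18,-15,10],[0,0,0]],[255,[0,0,20],[0,0,0]],[255,[0,0,15],[0,0,0]],[255,[0,0,8],[0,0,0]],[255,[0,0,8],[0,0,0]],[255,[0,0,8],[0,0,0]],[255,[0,0,8],[0,0,0]],[255,[0,0,6],[0,0,0]],[255,[0,0,0],[0,0,0]]]}}

```text
time_s: 4.0
ee_pos: [601.4, 61.0, 156.9]
ee_rot: [-180.0, 0.1, 15.1]
force: [0.0, -0.5, -0.1]
gripper_width: 0.6
gripper_force: 0.0
```

```bash
python3 - <<'E'
from h import *
print(state()["force"],state()["effort"].round(1)); ims=[]
for n in ("scene","wrist"):
    p=cams.grab_frame(n); st=state(); C=cloud(p,st)
    for t in ("plunger_top","pin_tip"):
        for o in outline_of(p,t)[:2]:
            Q=C[o["pixels"]&(p["z_map"]>0)]
            print(n,t,o["confidence"],np.round(o["at"]),np.median(Q,0).round(1) if len(Q) else None)
    im=p["color"]; ims.append(cv2.resize(im[80:320,180:420],(400,400)) if n=="scene" else cv2.resize(im[100:340,180:420],(400,400)))
cv2.imwrite("pics/s2.png",np.hstack(ims)[:,:,::-1])
E
```

```text
[ 0.04568579 -0.51438522 -0.08789913] [ -0.1 -44.8 -22.6   0.   -0.1   0. ]
scene plunger_top 0.8 [291. 181.] [598.8  52.7 161.5]
scene plunger_top 0.46 [377. 152.] [808.1 118.6 120.1]
scene pin_tip 0.42 [281. 242.] [550.5 -13.5  94.6]
wrist plunger_top 0.79 [318. 244.] [618.2  65.7 164.1]
wrist pin_tip 0.47 [358.   4.] [765.7  76.4  65.7]
```

View pics/s2.png

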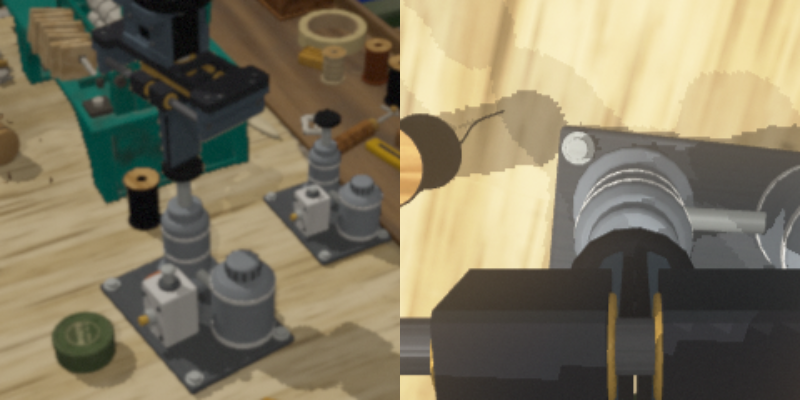

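The plunger still looks up, at z about 164. The fingers end at its head and the wrist force is near zero, yet the TCP reads 157. I'll compare the depth data with the pose before moving again.

```bash
python3 - <<'E'
from h import *
st=state(); print(st["time_s"],st["ee_pos"].round(1),st["qpos"].round(2),st["gripper_width"])
p=cams.grab_frame("wrist"); C=cloud(p,st)
print("bench z",np.median(C[100:150,200:380].reshape(-1,3),0).round(1))
for r in range(230,360,8): print(r,[tuple(C[r,c].round().astype(int)) for c in (285,300,309,318,327,345)])
p=cams.grab_frame("scene"); C=cloud(p)
print("scene col")
for r in range(140,225,4): print(r,[(tuple(C[r,c].round().astype(int)),tuple(p["color"][r,c])) for c in (291,)])
E
```

```text
4.3 [602.2  61.1 158.3] [ 4.710e+00  2.262e+01  8.937e+01 -1.000e-02  6.796e+01  7.959e+01] 0.08831694027228268
bench z [6.808e+02 1.111e+02 1.000e-01]
230 [(np.int64(589), np.int64(91), np.int64(22)), (np.int64(611), np.int64(78), np.int64(103)), (np.int64(615), np.int64(72), np.int64(112)), (np.int64(616), np.int64(66), np.int64(111)), (np.int64(618), np.int64(61), np.int64(112)), (np.int64(618), np.int64(47), np.int64(98))]
238 [(np.int64(600), np.int64(87), np.int64(92)), (np.int64(608), np.int64(76), np.int64(111)), (np.int64(621), np.int64(72), np.int64(159)), (np.int64(622), np.int64(68), np.int64(161)), (np.int64(623), np.int64(63), np.int64(160)), (np.int64(613), np.int64(46), np.int64(99))]
246 [(np.int64(595), np.int64(85), np.int64(93)), (np.int64(616), np.int64(76), np.int64(164)), (np.int64(618), np.int64(71), np.int64(164)), (np.int64(619), np.int64(67), np.int64(165)), (np.int64(620), np.int64(62), np.int64(164)), (np.int64(622), np.int64(53), np.int64(160))]
254 [(np.int64(564), np.int64(86), np.int64(10)), (np.int64(613), np.int64(75), np.int64(166)), (np.int64(617)
[... 5267 characters left out ...]
), np.uint8(94)))]
200 [((np.int64(600), np.int64(52), np.int64(122)), (np.uint8(99), np.uint8(98), np.uint8(92)))]
204 [((np.int64(601), np.int64(56), np.int64(110)), (np.uint8(96), np.uint8(96), np.uint8(93)))]
208 [((np.int64(596), np.int64(45), np.int64(110)), (np.uint8(102), np.uint8(103), np.uint8(104)))]
212 [((np.int64(595), np.int64(44), np.int64(103)), (np.uint8(71), np.uint8(74), np.uint8(74)))]
216 [((np.int64(593), np.int64(39), np.int64(98)), (np.uint8(90), np.uint8(91), np.uint8(93)))]
220 [((np.int64(591), np.int64(37), np.int64(91)), (np.uint8(76), np.uint8(78), np.uint8(78)))]
224 [((np.int64(591), np.int64(38), np.int64(81)), (np.uint8(113), np.uint8(110), np.uint8(106)))]
```

Request:
{"method": "servo_tool", "body": {"steps": [[255,[0,0,-8],[0,0,0]],[255,[0,0,-10],[0,0,0]],[255,[0,0,-12],[0,0,0]],[255,[0,0,-10],[0,0,0]],[255,[0,0,0],[0,0,0]],[255,[0,0,0],[0,0,0]],[255,[0,0,0],[0,0,0]],[255,[0,0,0],[0,0,0]],[255,[0,0,0],[0,0,0]],[255,[0,0,0],[0,0,0]]]}}

```text
time_s: 5.4
ee_pos: [601.8, 61.0, 197.5]
ee_rot: [180.0, 0.0, 15.1]
force: [-0.4, -1.0, 0.2]
gripper_width: 0.5
gripper_force: 0.0
```

```bash
python3 - <<'E'
from h import *
st=state(); print(st["time_s"],st["ee_pos"].round(1),st["force"])
p=cams.grab_frame("wrist"); C=cloud(p,st)
Q=C[200:400,250:400].reshape(-1,3)
m=(np.hypot(Q[:,0]-602,Q[:,1]-61)<30)&(Q[:,2]>168); print("wrist finger zmin",np.percentile(Q[m][:,2],[0,2,10]))
p=cams.grab_frame("scene"); C=cloud(p)
print("scene col")
for r in range(90,200,4): print(r,tuple(int(v) for v in C[r,291]))
Q=C.reshape(-1,3); m=(np.hypot(Q[:,0]-602,Q[:,1]-61)<25)&(Q[:,2]>115)
h,e=np.histogram(Q[m][:,2],range(110,300,5)); print(list(zip(e,h)))
cv2.imwrite("pics/s3.png",cv2.resize(p["color"][50:250,190:390],(600,600))[:,:,::-1])
E
```

```text
5.4 [601.8  61.  197.5] [-0.35338167 -0.95210647  0.24299004]
wrist finger zmin [209.88530365 222.62701233 266.16505557]
scene col
90 (607, 47, 330)
94 (602, 37, 330)
98 (601, 37, 323)
102 (591, 13, 331)
106 (590, 10, 327)
110 (589, 9, 321)
114 (600, 35, 298)
118 (599, 33, 292)
122 (585, 1, 306)
126 (584, 1, 300)
130 (602, 44, 264)
134 (603, 48, 255)
138 (603, 48, 248)
142 (604, 50, 239)
146 (603, 49, 232)
150 (603, 49, 224)
154 (602, 50, 216)
158 (678, 233, 74)
162 (678, 235, 63)
166 (677, 233, 55)
170 (678, 237, 42)
174 (607, 66, 165)
178 (603, 55, 164)
182 (598, 44, 166)
186 (596, 40, 161)
190 (600, 52, 143)
194 (600, 54, 133)
198 (600, 53, 125)
[(np.int64(110), np.int64(0)), (np.int64(115), np.int64(27)), (np.int64(120), np.int64(15)), (np.int64(125), np.int64(25)), (np.int64(130), np.int64(19)), (np.int64(135), np.int64(24)), (np.int64(140), np.int64(13)), (np.int64(145), np.int64(4)), (np.int64(150), np.int64(3)), (np.int64(155), np.int64(52)), (np.int64(160), np.int64(206)), (np.int64(165), np.int64(123)), (np.int64(170), np.int64(0)), (np.int64(175), np.int64(0)), (np.int64(180), np.int64(0)), (np.int64(185), np.int64(0)), (np.int64(190), np.int64(0)), (np.int64(195), np.int64(0)), (np.int64(200), np.int64(0)), (np.int64(205), np.int64(2)), (np.int64(210), np.int64(34)), (np.int64(215), np.int64(47)), (np.int64(220), np.int64(58)), (np.int64(225), np.int64(66)), (np.int64(230), np.int64(54)), (np.int64(235), np.int64(67)), (np.int64(240), np.int64(55)), (np.int64(245), np.int64(58)), (np.int64(250), np.int64(60)), (np.int64(255), np.int64(65)), (np.int64(260), np.int64(60)), (np.int64(265), np.int64(58)), (np.int64(270), np.int64(35)), (np.int64(275), np.int64(20)), (np.int64(280), np.int64(5)), (np.int64(285), np.int64(1)), (np.int64(290), np.int64(0))]
```

View pics/s3.png

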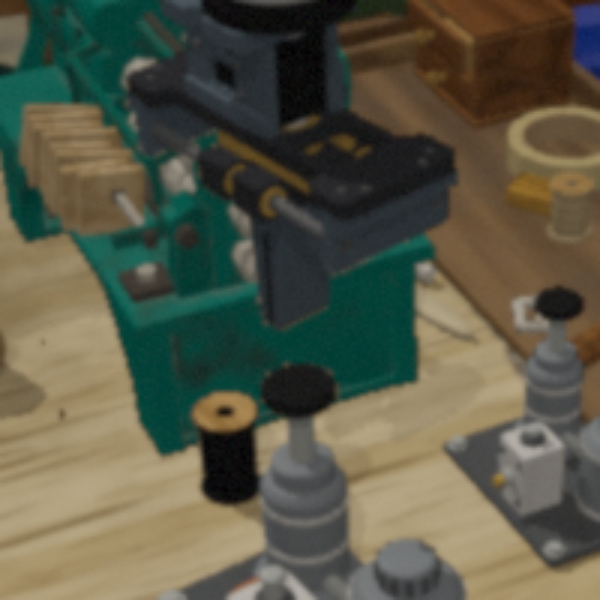

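The scene view shows the closed fingertips hovering clear of the plunger at z about 209 while the TCP reads 197.5. So the tips are really about 34 mm higher than the documented overhang implies: tip z = TCP z + 12. My last descent stopped just above the head. I'll go deeper using this measured offset and watch the force.

Request:
{"method": "servo_tool", "body": {"steps": [[255,[0,0,20],[0,0,0]],[255,[0,0,20],[0,0,0]],[255,[0,0,6],[0,0,0]],[255,[0,0,6],[0,0,0]],[255,[0,0,6],[0,0,0]],[255,[0,0,6],[0,0,0]],[255,[0,0,4],[0,0,0]],[255,[0,0,3],[0,0,0]],[255,[0,0,0],[0,0,0]],[255,[0,0,0],[0,0,0]]]}}

```text
time_s: 6.5
ee_pos: [600.7, 60.9, 128.5]
ee_rot: [-180.0, 0.1, 15.1]
force: [-5.1, -1.1, 7.2]
gripper_width: 0.4
gripper_force: 3.6
```

```bash
python3 - <<'E'
from h import *
st=state(); print(st["ee_pos"].round(1),st["force"])
p=cams.grab_frame("scene"); C=cloud(p)
for t in ("plunger_top","pin_tip"):
    for o in outline_of(p,t)[:3]:
        Q=C[o["pixels"]&(p["z_map"]>0)]; print(t,o["confidence"],np.median(Q,0).round(1),np.percentile(Q[:,2],95).round(1))
print([tuple(int(v) for v in C[r,291]) for r in range(170,215,3)])
E
```

```text
[600.7  60.9 128.5] [-5.07987931 -1.09119003  7.17070819]
plunger_top 0.73 [597.7  48.2 139.2] 142.5
plunger_top 0.61 [808.9 119.6 118.3] 123.6
[(599, 43, 190), (600, 47, 181), (601, 50, 173), (599, 46, 170), (599, 46, 163), (599, 48, 156), (600, 51, 148), (600, 52, 140), (597, 44, 140), (594, 39, 138), (599, 52, 121), (599, 51, 115), (596, 46, 113), (595, 44, 108), (595, 46, 100)]
```

The plunger is going down, with its top at about 140 mm and 7 N on the tool. I'll finish this stroke to the stop, let it up, and go down again.

Request:
{"method": "servo_tool", "body": {"steps": [[255,[0,0,4],[0,0,0]],[255,[0,0,2],[0,0,0]],[255,[0,0,0],[0,0,0]],[255,[0,0,-12],[0,0,0]],[255,[0,0,-14],[0,0,0]],[255,[0,0,-14],[0,0,0]],[255,[0,0,0],[0,0,0]],[255,[0,0,0],[0,0,0]],[255,[0,0,0],[0,0,0]],[255,[0,0,0],[0,0,0]]]}}

```text
time_s: 7.65
ee_pos: [601.5, 61.0, 160.0]
ee_rot: [-180.0, 0.1, 15.1]
force: [-0.8, -0.5, 1.0]
gripper_width: 0.7
gripper_force: 0.0
```

```bash
cat > chk.py <<'E'
from h import *
st=state(); print(st["time_s"],st["ee_pos"].round(1),st["force"].round(1))
for n in ("scene","top"):
    p=cams.grab_frame(n); C=cloud(p); Q=C.reshape(-1,3)
    T=Q[(np.hypot(Q[:,0]-602,Q[:,1]-60)<22)&(Q[:,2]<168)]; print(n,"plunger z",np.percentile(T[:,2],[80,97]).round(1) if len(T) else None)
    T=Q[(np.hypot(Q[:,0]-551,Q[:,1]+10)<12)&(Q[:,2]<140)]; print(n,"pin z max",np.sort(T[:,2])[-6:].round(1) if len(T) else None)
    for t in ("thread_spool","rivet_tin","beeswax"):
        o=outline_of(p,t)
        if o: print(t,np.median(C[o[0]["pixels"]],0).round())
    if n=="scene": cv2.imwrite("pics/chk.png",cv2.resize(p["color"][150:310,200:360],(640,640),interpolation=cv2.INTER_CUBIC)[:,:,::-1])
E
python3 chk.py
```

```text
7.65 [601.5  61.  160. ] [-0.8 -0.5  1. ]
scene plunger z [163.6 165.9]
scene pin z max [113.1 113.1 113.2 113.3 113.5 114.2]
thread_spool [595. 171.  42.]
rivet_tin [458.  -2.  28.]
beeswax [ 594. -169.   17.]
top plunger z None
top pin z max [114.6 114.8 114.9 115.2 115.3 116.2]
thread_spool [551.  -9. 113.]
rivet_tin [459.   6.  30.]
beeswax [ 596. -165.   19.]
```

The first stroke counted: the pin went from about 99 to 113 mm. I'll do two more full strokes.

Request:
{"method": "servo_tool", "body": {"steps": [[255,[0,0,10],[0,0,0]],[255,[0,0,10],[0,0,0]],[255,[0,0,9],[0,0,0]],[255,[0,0,7],[0,0,0]],[255,[0,0,4],[0,0,0]],[255,[0,0,0],[0,0,0]],[255,[0,0,-12],[0,0,0]],[255,[0,0,-14],[0,0,0]],[255,[0,0,-14],[0,0,0]],[255,[0,0,0],[0,0,0]]]}}

```text
time_s: 9.05
ee_pos: [602.5, 61.1, 162.0]
ee_rot: [180.0, -0.1, 15.1]
force: [-0.3, 0.2, 1.3]
gripper_width: 0.5
gripper_force: 0.0
```

Request:
{"method": "servo_tool", "body": {"steps": [[255,[0,0,0],[0,0,0]],[255,[0,0,10],[0,0,0]],[255,[0,0,10],[0,0,0]],[255,[0,0,9],[0,0,0]],[255,[0,0,7],[0,0,0]],[255,[0,0,4],[0,0,0]],[255,[0,0,0],[0,0,0]],[255,[0,0,-12],[0,0,0]],[255,[0,0,-14],[0,0,0]],[255,[0,0,-14],[0,0,0]]]}}

```text
time_s: 10.05
ee_pos: [601.3, 61.0, 159.9]
ee_rot: [-180.0, 0.1, 15.1]
force: [1.6, -0.1, 0.3]
gripper_width: 0.5
gripper_force: 0.0
```

```bash
python3 chk.py
```

```text
10.05 [601.3  61.  159.9] [ 1.6 -0.1  0.3]
scene plunger z [163.8 166. ]
scene pin z max [129.  129.1 129.2 129.7 129.8 130.2]
thread_spool [595. 171.  43.]
rivet_tin [458.  -3.  28.]
beeswax [ 594. -170.   17.]
top plunger z None
top pin z max [130.4 130.4 130.5 131.2 131.6 132.6]
rivet_tin [461.   4.  30.]
beeswax [ 596. -163.   19.]
```

The pin top is at about 129 mm, which is fully out. I'll do one more stroke for margin, since extra strokes change nothing, then lift well clear.

Request:
{"method": "servo_tool", "body": {"steps": [[255,[0,0,10],[0,0,0]],[255,[0,0,10],[0,0,0]],[255,[0,0,9],[0,0,0]],[255,[0,0,7],[0,0,0]],[255,[0,0,3],[0,0,0]],[255,[0,0,0],[0,0,0]],[255,[0,0,-12],[0,0,0]],[255,[0,0,-14],[0,0,0]],[255,[0,0,-20],[0,0,0]],[255,[0,0,-20],[0,0,0]]]}}

```text
time_s: 11.45
ee_pos: [600.6, 60.9, 187.6]
ee_rot: [-180.0, 0.2, 15.1]
force: [0.2, 0.1, -0.5]
gripper_width: 0.8
gripper_force: 0.0
```

Request:
{"method": "servo_tool", "body": {"steps": [[255,[0,0,-20],[0,0,0]],[255,[0,0,-20],[0,0,0]],[255,[0,0,-10],[0,0,0]],[255,[0,0,0],[0,0,0]],[255,[0,0,0],[0,0,0]],[255,[0,0,0],[0,0,0]],[255,[0,0,0],[0,0,0]],[255,[0,0,0],[0,0,0]],[255,[0,0,0],[0,0,0]],[255,[0,0,0],[0,0,0]]]}}

```text
time_s: 12.45
ee_pos: [601.9, 61.1, 237.7]
ee_rot: [180.0, 0.0, 15.1]
force: [-0.2, 0.8, 0.6]
gripper_width: 0.6
gripper_force: 0.0
```

```bash
python3 chk.py
```

```text
12.45 [601.9  61.1 237.7] [-0.2  0.8  0.6]
scene plunger z [164.4 166.2]
scene pin z max [129.9 129.9 130.  130.1 130.2 130.4]
thread_spool [594. 171.  41.]
rivet_tin [459.  -2.  28.]
beeswax [ 594. -170.   17.]
top plunger z [97.2 97.3]
top pin z max [130.7 130.9 131.2 131.2 131.3 132. ]
thread_spool [587. 174.  50.]
rivet_tin [460.   8.  30.]
beeswax [ 596. -163.   19.]
```

View pics/chk.png

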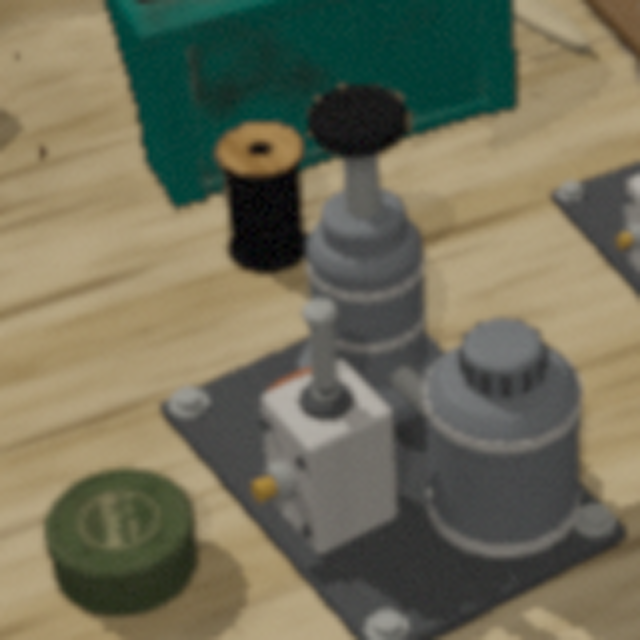

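The picture shows the pin standing fully out, with its tip at (320,310) and the dark groove at its foot at (325,400). The plunger head is up at (360,115), and the spool and tin haven't moved.

```bash
python3 -c "
from workcell import ticket; print(ticket.job_done())"
```

```text
the job is handed in; nothing more can be done
None
```

The job is handed in: after four full strokes the indicator pin measures about 40 mm out (36 mm needed), the plunger is back up, and the spool, tin and wax haven't moved; the hand-in returned no verdict. On the first descent the reported grasp-point height was below the grip limit, but the cameras showed the fingertips about 34 mm higher than reported, just clear of the head.

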